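Find the hidden battery-door catch on an upturned keyboard

ROBOT

A 6-joint arm with a two-finger parallel gripper is mounted at the origin on the work surface. World frame = base frame: x ahead of the robot, y to its left, z up, the work surface at z = 0. Lengths are in m, angles in degrees, forces in N, time in s.
With the tool pointing down it reaches from about 0.4 to 0.825 m from the base axis. Payload 7 kg.
Tool frame: the origin (TCP) lies midway between the tips of the shut fingers; the grasp point (between the pads) lies 19 mm behind it; z points along the fingers, x is the direction in which the jaws open and shut, and the axes are right-handed (so a half turn about z gives the same grasp; the last joint's range is limited). The gripper opens to 88 mm and grips with 3 to 60 N. Pads are 19 mm wide; open, the fingers measure 130 mm over their backs; the gripper's body (78 mm by 193 mm) begins 47 mm behind the grasp point.
Start: joints at [-53.623, 20.546, 0.682, 0, -70.136, -16.507], TCP at [0.229, -0.635, 0.227] pointing down, gripper open.
Joint ranges: [-176.03, 176.03], [-82.01, 121.73], [-58.28, 71.71], [-173.87, 95.51], [-174.79, -0.11], [-173.66, 173.66]. Speed limits (degrees/s): [136.94, 136.94, 172.46, 180, 180, 180].

INTERFACE

Orientations are given as [roll, pitch, yaw] about the fixed x, y, z axes, in that order (R = Rz(yaw) Ry(pitch) Rx(roll)).
In Python, from plant import * gives the robot as it stands. The module is installed in compiled form; this text tells all that it offers.
- The arm moves only by the shell command python3 -m pendant 'ROWS' [OPENING]. ROWS is JSON, a list that holds one entry, the list of rows, each a list of 6 numbers: the shift along the world's x, y, z in mm, then the turn, a rotation vector about the world's x, y, z in degrees. A call has 1 to 10 rows; each row is the pose to reach, as a shift and turn from the pose commanded when the call began; what a row does not reach only later rows make up. A row lasts 1/8 s, in which the tool goes at most 62.5 mm and 10.7 degrees, less where a joint would pass 70% of its speed; a pose out of reach is approached as far as the arm can. A call with a gripper value outside its range is refused whole. OPENING is the closure, from -1 (fully open) to 1 (shut), set as the call begins (- or left out, the last holds). The fingers move at their own pace and stop on an object; the grip force is fixed at half the most. Time passes only in rows, so rows that repeat a pose let the fingers close. It gives the time, the measured TCP pose, the force and the opening at its end, in the units of the state.
- get_obs(): the state, without advancing time (a new reading comes with each control period).
- snapshot(name): name is "side" or "top" or "wrist"; returns a dict with "pixels" (384x512x3 uint8, red, green, blue), "depth" (384x512 float32, m along the optical axis (not along the pixel's ray), 0 where there is no reading), "fx", "fy", "cx", "cy" (pixels), "pose" (4x4, takes a point from camera to world coordinates); the wrist camera has in their place "tool_from_camera" (4x4, takes a point from camera to tool coordinates, whose origin is the TCP and whose axes are the tool frame's). Camera axes: x right, y down, z forward; pixel columns grow to the right and rows downward; lengths in m; the calibration is good to about 2 mm. A picture is of the moment at which its call begins: read the wrist's pose just before it.
- close_job(): hands the job in, once; it reports no verdict.
The state is a dict: "clock": time; "joint_pos": joint angles; "qvel": joint speeds; "tau": joint torques, N m; "tool_pos": TCP position; "orientation": TCP orientation; "force": force on the tool from outside, world axes, zero at the start; "moment": the same for the moment, N m; "opening": finger opening in m.
Only numpy, scipy, OpenCV 4.12 (cv2) and the standard library are available. Lean on these libraries where they do the work, as an engineer would, in place of code of your own. Each camera call takes 0.05 s, during which the arm holds its last target. There are 200 camera calls.

TASK

The keyboard lies face down on the repair desk and its battery door is shut. Feel along the long shallow recess in its back for the hidden flush catch, which gives under a fingertip, and press the catch fully in so that the battery door pops ajar. Press with a fingertip's force only, lean on nothing, grasp and lift nothing, and leave the bit case, screwdriver, magnetiser block and red puck where they are.

Things in the scene. Friction and masses are not known exactly. Their poses are not given: they have to be found in the camera images.
- keyboard: Black keyboard lying face down, fixed to the desk. 160 mm along its x, 440 mm along its y. Origin: centre of its underside, on the desk. Its flat dark grey back panel is 40 mm above the desk. A recess, 2 mm deep, 46 mm along x and 140 mm along y, is centred at x = +38 mm, y = 0; the flush battery door, 60 mm along x and 108 mm along y, is centred at x = -34 mm, y = 0.
- recess (a point): Centre of the recess's floor, 38 mm above the desk; axes as the keyboard's (x across the recess, y along it, z up). The hidden catch is a patch of this floor, flush and of the same grey, with 1 mm seams at its ends. The catch's centre lies anywhere from y = -50 to +50 mm from here; its place differs each time and is not given. The rest of the floor is rigid.
- catch (a joint): Travel of the hidden catch straight down, in m: 0 flush, 0.005 fully in. The catch is flat, 45 mm along keyboard x (the recess's full width) by 34 mm along keyboard y. It yields at about 3 to 6 N and stays where it is left (no return spring). A fingertip must bear wholly on it, not also on the rigid floor beside it.
- door (a joint): Angle of the battery door, rad: 0 shut, about 0.35 ajar. Driven by the catch alone, in step with its travel; it stays up once the catch is in. Hinged along its edge away from the recess (keyboard x = -64 mm); the edge nearest the recess rises by about 20 mm.
- bit_case: Bystander: loose open red bit case, 110 x 190 x 30 mm, bits up to 35 mm high, on the desk beside the keyboard's +y end. Origin: centre of its underside.
- magnetiser: Bystander: loose red block 50 x 55 x 22 mm with a square hole, on the desk beside the keyboard's -y end. Origin: centre of its underside.
- puck: Bystander: loose red puck, 38 mm across, 16 mm high, standing on the keyboard's back panel near its -y end. Origin: centre of its underside (40 mm above the desk).
- driver: Bystander: loose red-handled screwdriver, 160 mm long, lying on the desk between robot and keyboard, along keyboard y. Origin: on its underside, about the middle of its length.

How it is judged (in metres and radians):
At the end, for the whole second after the job is handed in: The catch is at least 4 mm in (of 5), the battery door stands at least 0.25 rad open, and the bit case, magnetiser, puck and screwdriver are each within 20 mm of where they began (value of joint catch above 0.004 m and value of joint door above 0.25 rad and distance of each of bit_case, magnetiser, puck, driver from where it was at the start of the episode below 0.02 m); the robot touches nothing.
It fails at once if a finger leans on something with more than 70 N, even for a moment (contact force between the fingers and anything else above 70 N).
It fails at once if a bystander is moved by more than 20 mm or lifted by about 10 mm (distance of any of bit_case, magnetiser, puck, driver from where it was at the start of the episode above 0.02 m or height (world z) of any of bit_case, magnetiser above 0.012 m or height (world z) of puck above 0.052 m or height (world z) of driver above 0.022 m).
It also fails if it takes over 48 s, if anything falls off the work surface, if the arm or the gripper's body presses on something with over 40 N, if the wrist force passes 120 N, or if a joint passes its speed limit or range.

## Working session

There is one attempt and no reset: what is moved stays moved. The work goes in short steps, Python scripts to look and compute and a shell command to move; the robot and the scene stay as the last step left them, time stands still between calls to the robot, and variables do not carry over. Pictures are saved under pics/ and viewed, about 8 in all and at most 12, crops included, and the job is handed in when it is done.

```bash
mkdir -p pics; ls; python3 - <<'E'
from plant import *
import cv2
o=get_obs();print(o)
for n in("top","side"):
    s=snapshot(n);cv2.imwrite(f"pics/{n}0.png",s["pixels"][...,::-1]);print(n,s["fx"],s["fy"],s["cx"],s["cy"],s["pose"].round(3).tolist())
E
```

```text
pics
{'clock': 0.0, 'joint_pos': array([-5.36229259e+01,  2.05914930e+01,  6.33496843e-01, -2.10850258e-02,
       -7.01371416e+01, -1.65090077e+01]), 'qvel': array([-0.01644539, -0.0293335 , -0.1143247 ,  0.05352355,  0.0029522 ,
        0.02649625]), 'tau': array([ 8.41993005e-04, -5.82717955e+01,  2.93066114e+01,  6.99734107e+00,
        6.89045613e-03, -2.41413736e-04]), 'tool_pos': array([ 0.22923103, -0.63434874,  0.22561691]), 'orientation': array([-1.79991966e+02, -9.68486636e-02,  1.09860879e+02]), 'force': array([ 0.25652892, -0.51312499, -0.19787692]), 'moment': array([0.00283813, 0.00954599, 0.03243023]), 'opening': 0.08753084455900513}
top 446.09644151829656 446.09644151829656 254.32164328270042 189.67601979181254 [[-0.004, -0.997, 0.082, 0.472], [-1.0, 0.003, -0.009, 0.111], [0.009, -0.082, -0.997, 1.46], [0.0, 0.0, 0.0, 1.0]]
side 437.1386286104265 437.1386286104265 263.7788771254776 189.27486484600794 [[0.996, -0.073, 0.06, 0.513], [-0.091, -0.592, 0.801, -0.764], [-0.023, -0.803, -0.596, 0.705], [0.0, 0.0, 0.0, 1.0]]
```

View pics/top0.png

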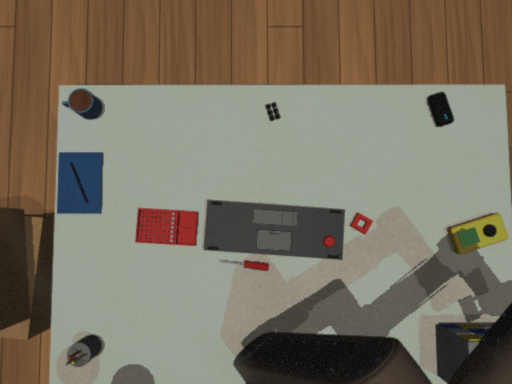

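The top view shows the keyboard at about (275,229), with the recess on its far side at (275,217) and the door at (274,240). The puck is at (329,241), the magnetiser at (361,223), the bit case at (167,227) and the driver at (247,265). Next I'll measure the keyboard.

```bash
cat > h.py <<'E'
from plant import *
import cv2, numpy as np
def ray(s,P,uv,z):
    uv=np.atleast_2d(uv).astype(float)
    d=np.c_[(uv[:,0]-s["cx"])/s["fx"],(uv[:,1]-s["cy"])/s["fy"],np.ones(len(uv))]@P[:3,:3].T
    return P[:3,3]+d*((z-P[2,3])/d[:,2])[:,None]
E
python3 - <<'E'
from h import *
s=snapshot("top");im=s["pixels"];P=s["pose"]
g=im.max(2).astype(int); sub=np.zeros(g.shape,np.uint8); sub[190:265,198:352]=255
m=((g<125)&(im.max(2).astype(int)-im.min(2)<30)).astype(np.uint8)*255&sub
m=cv2.morphologyEx(m,cv2.MORPH_OPEN,np.ones((5,5)))
c=max(cv2.findContours(m,0,2)[0],key=cv2.contourArea);r=cv2.minAreaRect(c);b=cv2.boxPoints(r)
print(r);W=ray(s,P,b,.04);print(W.round(4)); C=W.mean(0);print("centre",C)
e=[np.linalg.norm(W[i]-W[(i+1)%4]) for i in range(4)];print(e)
i=int(np.argmax(e[:2]));v=W[(i+1)%4]-W[i];v*=np.sign(v[1]);v/=np.linalg.norm(v);print("ky",v,"yaw",np.degrees(np.arctan2(-v[0],v[1])))
kx=np.array([v[1],-v[0],0]);print("recess",C+.038*kx)
cv2.imwrite("pics/crop.png",cv2.resize(im[190:280,190:380,::-1],None,fx=4,fy=4,interpolation=cv2.INTER_CUBIC))
E
```

```text
((274.1033630371094, 229.23265075683594), (139.6400604248047, 51.112850189208984), 4.028264045715332)
[[ 0.3986  0.2615  0.04  ]
 [ 0.5597  0.251   0.04  ]
 [ 0.5268 -0.1928  0.04  ]
 [ 0.3659 -0.1781  0.04  ]]
centre [0.46273088 0.03540102 0.04      ]
[np.float64(0.1614576044252073), np.float64(0.44503796890047365), np.float64(0.161625269851856), np.float64(0.4408838305261083)]
ky [ 0.07377577  0.99727485 -0.        ] yaw -4.230884443949864
recess [0.50062733 0.03259754 0.04      ]
```

View pics/crop.png

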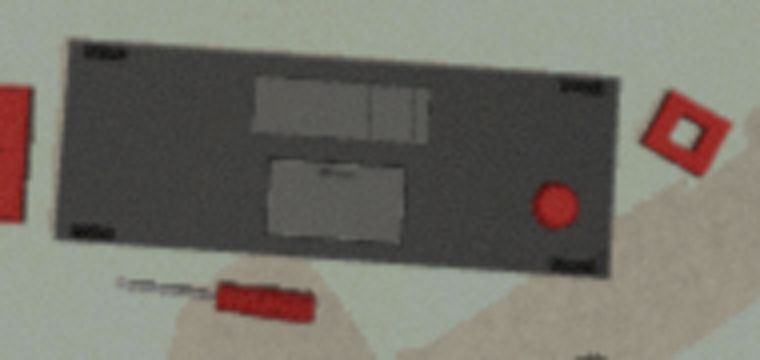

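The seams show at crop columns 369 and 416, so the catch centre is about 40 mm toward −y from the recess centre, near world (0.498, −0.007). I'll move above it with the jaws shut and the tool's x axis along the keyboard's x.

```bash
python3 -m pendant '[[[24,55,0,0,0,6],[48,110,0,0,0,12],[72,165,0,0,0,18],[96,220,0,0,0,24],[120,275,0,0,0,30],[144,330,0,0,0,36],[168,385,0,0,0,42],[192,440,0,0,0,48],[216,495,0,0,0,54],[240,550,0,0,0,60]]]' 1 && python3 -m pendant '[[[14,39,-10,0,0,3],[29,78,-27,0,0,6],[29,78,-27,0,0,6],[29,78,-27,0,0,6]]]' 1
python3 - <<'E'
from h import *
o=get_obs();s=snapshot("wrist");print(o["tool_pos"],o["orientation"],o["force"],o["opening"],s["tool_from_camera"].round(4).tolist(),s["fx"],s["cx"],s["cy"])
cv2.imwrite("pics/w1.png",s["pixels"][...,::-1])
s=snapshot("side");cv2.imwrite("pics/s1.png",cv2.resize(s["pixels"][...,::-1],(768,576)))
E
```

```text
clock: 1.4
tool_pos: [0.4697, -0.0828, 0.2268]
orientation: [180.0, 0.0, 170.1]
force: [0.7, -1.2, -0.2]
opening: 0.0003
clock: 1.9
tool_pos: [0.4982, -0.0068, 0.1994]
orientation: [-180.0, -0.0, 175.9]
force: [-0.0, -0.4, 1.4]
opening: 0.0004
[ 0.49817745 -0.00680292  0.19943244] [-1.79978692e+02 -3.75535450e-02  1.75890669e+02] [-0.00566484 -0.43809323  1.3779379 ] 0.00039166092901863416 [[1.0, -0.0006, -0.0012, 0.0002], [0.0009, 0.9586, 0.2849, -0.0778], [0.001, -0.2849, 0.9586, -0.1588], [0.0, 0.0, 0.0, 1.0]] 292.12073893953664 255.0540074391097 195.16935310428767
```

View pics/w1.png

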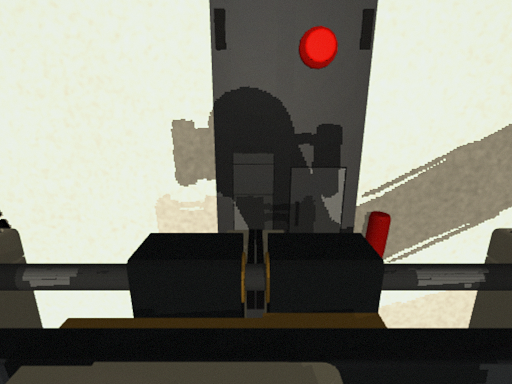

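View pics/s1.png

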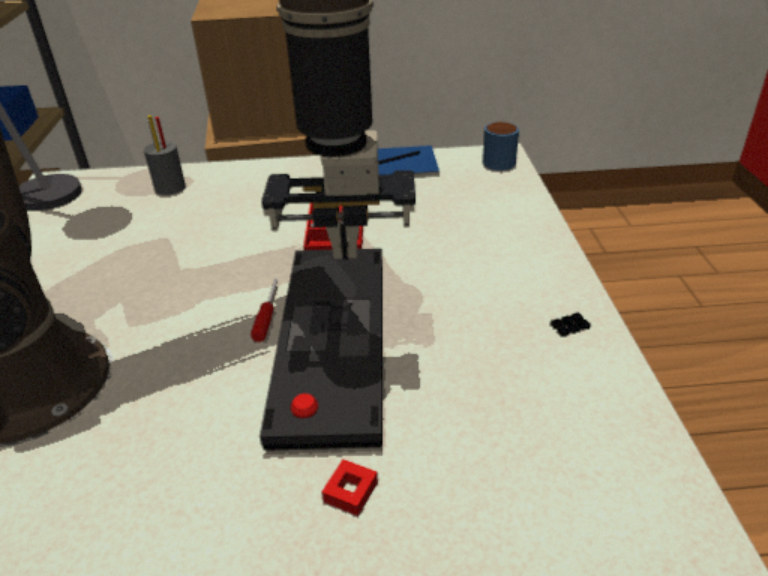

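The shut fingers are narrow, roughly 20 mm. In the wrist view the recess spans columns 233–274 with its far end at row 153 and a seam near row 164. I'll find the seams from the row-brightness profile.

```bash
python3 - <<'E'
from h import *
from scipy.spatial.transform import Rotation as R
o=get_obs();s=snapshot("wrist");T=np.eye(4);T[:3,:3]=R.from_euler("xyz",o["orientation"],degrees=True).as_matrix();T[:3,3]=o["tool_pos"]
P=T@s["tool_from_camera"];g=s["pixels"].astype(float).mean(2)
C=np.array([.5006,.0326,.038]);ky=np.array([.0738,.9973,0]);kx=np.array([.9973,-.0738,0])
K=lambda uv:[(d@kx*1e3,d@ky*1e3) for d in ray(s,P,uv,.038)-C]
for v in range(148,232,1):
    k=K([[253,v]])[0];print(v,"y%.1f"%k[1],g[v,236:250].mean().round(1),g[v,258:272].mean().round(1),end=" | ")
print()
for row in(158,175):print([(u,round(float(K([[u,row]])[0][0]),1),int(g[row,u])) for u in range(226,282,2)])
E
```

```text
148 y-76.3 30.1 29.9 | 149 y-75.2 29.7 28.9 | 150 y-74.1 29.4 29.7 | 151 y-73.0 28.5 28.5 | 152 y-71.9 28.4 29.3 | 153 y-70.8 33.4 34.9 | 154 y-69.7 46.3 48.6 | 155 y-68.6 52.7 52.6 | 156 y-67.5 50.8 51.0 | 157 y-66.4 51.4 50.1 | 158 y-65.3 50.4 50.5 | 159 y-64.2 51.3 50.6 | 160 y-63.1 50.7 50.6 | 161 y-62.0 49.8 50.2 | 162 y-60.9 50.2 49.9 | 163 y-59.7 46.2 47.6 | 164 y-58.6 39.6 37.7 | 165 y-57.5 45.7 42.3 | 166 y-56.4 50.4 50.0 | 167 y-55.2 50.1 50.2 | 168 y-54.1 50.5 49.2 | 169 y-53.0 50.2 50.5 | 170 y-51.8 49.1 49.2 | 171 y-50.7 49.9 50.5 | 172 y-49.6 48.9 50.3 | 173 y-48.4 50.6 49.8 | 174 y-47.3 49.5 50.2 | 175 y-46.1 49.3 49.9 | 176 y-45.0 49.4 49.7 | 177 y-43.8 49.7 50.1 | 178 y-42.7 50.1 49.6 | 179 y-41.5 49.5 49.4 | 180 y-40.4 48.9 49.3 | 181 y-39.2 49.3 49.7 | 182 y-38.0 48.8 48.6 | 183 y-36.9 49.4 48.5 | 184 y-35.7 48.7 49.3 | 185 y-34.5 48.9 49.4 | 186 y-33.4 47.7 48.9 | 187 y-32.2 49.3 48.6 | 188 y-31.0 48.4 47.4 | 189 y-29.8 47.6 49.0 | 190 y-28.7 48.1 48.5 | 191 y-27.5 48.4 48.2 | 192 y-26.3 48.3 48.8 | 193 y-25.1 46.3 46.5 | 194 y-23.9 39.4 38.7 | 195 y-22.7 38.3 37.
[... 1060 characters left out ...]
2, 49), (258, -2.4, 50), (260, -4.6, 50), (262, -6.8, 48), (264, -9.0, 50), (266, -11.2, 48), (268, -13.5, 52), (270, -15.7, 50), (272, -17.9, 53), (274, -20.1, 29), (276, -22.3, 31), (278, -24.5, 29), (280, -26.7, 28)]
[(226, 33.4, 29), (228, 31.2, 29), (230, 29.0, 29), (232, 26.7, 24), (234, 24.5, 53), (236, 22.2, 46), (238, 20.0, 51), (240, 17.7, 49), (242, 15.5, 50), (244, 13.2, 51), (246, 11.0, 46), (248, 8.7, 46), (250, 6.5, 49), (252, 4.3, 50), (254, 2.0, 49), (256, -0.2, 48), (258, -2.5, 49), (260, -4.7, 51), (262, -7.0, 49), (264, -9.2, 47), (266, -11.5, 48), (268, -13.7, 54), (270, -15.9, 47), (272, -18.2, 54), (274, -20.4, 25), (276, -22.7, 27), (278, -24.9, 31), (280, -27.2, 29)]
```

The seams are at y = −58.3 and −23.2 mm, which puts the catch centre at −40.8 mm. The target is about world (0.500, −0.008). I'll descend to just above it, then press in small steps.

```bash
python3 -m pendant '[[[2,-1.5,-40,0,0,0],[2,-1.5,-80,0,0,0],[2,-1.5,-120,0,0,0],[2,-1.5,-145,0,0,0],[2,-1.5,-155,0,0,0],[2,-1.5,-157,0,0,0],[2,-1.5,-157,0,0,0]]]' && python3 -m pendant '[[[0,0,-1,0,0,0],[0,0,-2,0,0,0],[0,0,-3,0,0,0],[0,0,-4,0,0,0],[0,0,-5,0,0,0],[0,0,-5,0,0,0]]]'
```

```text
clock: 2.92
tool_pos: [0.5011, -0.0083, 0.0435]
orientation: [180.0, 0.1, 175.9]
force: [-0.5, -0.2, -0.7]
opening: 0.0006
clock: 3.68
tool_pos: [0.5004, -0.0083, 0.0375]
orientation: [-180.0, -0.0, 175.9]
force: [0.4, 1.1, 0.2]
opening: 0.0005
```

```bash
python3 -m pendant '[[[0,0,-0.7,0,0,0],[0,0,-1.4,0,0,0],[0,0,-2,0,0,0],[0,0,-2,0,0,0]]]' && python3 -m pendant '[[[0,0,-0.5,0,0,0],[0,0,-1,0,0,0],[0,0,-1.5,0,0,0],[0,0,-1.5,0,0,0]]]'
```

```text
clock: 4.18
tool_pos: [0.5004, -0.0083, 0.0355]
orientation: [180.0, 0.0, 175.9]
force: [-1.0, 0.5, 2.1]
opening: 0.0
clock: 4.68
tool_pos: [0.5004, -0.0083, 0.034]
orientation: [-180.0, -0.0, 175.9]
force: [-0.9, 0.8, 2.4]
opening: 0.0003
```

It is yielding at about 2–3 N, so I'll carry on until the end stop.

```bash
python3 -m pendant '[[[0,0,-0.5,0,0,0],[0,0,-1,0,0,0],[0,0,-1,0,0,0]]]' && python3 -m pendant '[[[0,0,-0.4,0,0,0],[0,0,-0.8,0,0,0],[0,0,-0.8,0,0,0]]]'
python3 - <<'E'
from h import *
s=snapshot("side");cv2.imwrite("pics/s2.png",cv2.resize(s["pixels"][150:320,150:290,::-1],None,fx=4,fy=4)[:600])
E
```

```text
clock: 5.05
tool_pos: [0.5004, -0.0083, 0.0333]
orientation: [-180.0, 0.0, 175.9]
force: [-1.5, 0.6, 5.6]
opening: 0.0004
clock: 5.42
tool_pos: [0.5005, -0.0083, 0.0332]
orientation: [-180.0, 0.0, 175.9]
force: [-5.4, 1.6, 15.5]
opening: 0.0006
```

View pics/s2.png

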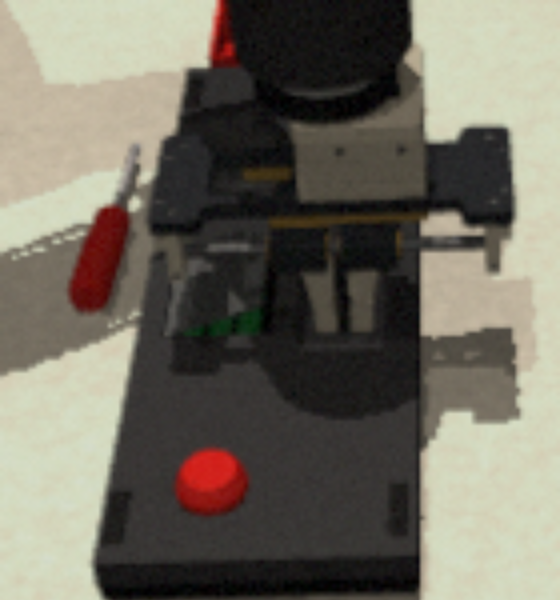

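The force rose to 15 N at z = 33.2 mm, which is the end stop. The door stands ajar, with green showing beneath it at (225,322) in the crop. Next I'll retreat straight up and verify.

```bash
python3 -m pendant '[[[0,0,3,0,0,0],[0,0,15,0,0,0],[0,0,40,0,0,0],[0,0,80,0,0,0],[0,0,120,0,0,0],[0,0,160,0,0,0],[0,0,200,0,0,0],[0,-50,200,0,0,0],[0,-100,200,0,0,0],[0,-150,200,0,0,0]]]' && python3 -m pendant '[[[0,-60,0,0,0,0],[0,-120,0,0,0,0],[0,-120,0,0,0,0],[0,-120,0,0,0,0]]]'
python3 - <<'E'
from h import *
s=snapshot("side");t=snapshot("top")
a=cv2.resize(s["pixels"][90:330,130:300,::-1],(398,560));b=cv2.resize(t["pixels"][190:280,130:380,::-1],(750,270))
d=s["depth"];cv2.imwrite("pics/s3.png",a);cv2.imwrite("pics/t3.png",b)
# door free-edge height from the top depth
P=t["pose"];v,u=np.mgrid[200:262,205:345];z=t["depth"][v,u]
c=np.stack([(u-t["cx"])/t["fx"]*z,(v-t["cy"])/t["fy"]*z,z],-1)@P[:3,:3].T+P[:3,3]
C=np.array([.4652,.0352,0]);ky=np.array([.0738,.9973,0]);kx=np.array([.9973,-.0738,0])
x=(c-C)@kx;y=(c-C)@ky
for lo in range(-64,-2,10):
    m=(abs(y)<.04)&(x>lo/1e3)&(x<(lo+10)/1e3)&(z>0);print("x",lo,"z",np.median(c[m][:,2]))
for n,yy in(("catch",-.041),("floor",.03)):
    m=(abs(y-yy)<.01)&(abs(x-.038)<.015)&(z>0);print(n,np.median(c[m][:,2]))
E
```

```text
clock: 6.72
tool_pos: [0.5002, -0.1597, 0.2331]
orientation: [180.0, 0.1, 175.9]
force: [0.8, 0.4, 0.2]
opening: 0.0005
clock: 7.22
tool_pos: [0.5, -0.2785, 0.2323]
orientation: [180.0, -0.0, 175.8]
force: [0.0, -0.0, 0.0]
opening: 0.0005
x -64 z 0.04421008648966096
x -54 z 0.04743173433267911
x -44 z 0.05175959626453752
x -34 z 0.05426061378034586
x -24 z 0.058923449538467176
x -14 z 0.05562994714031211
x -4 z 0.04131604216134943
catch 0.5985494055970118
floor 0.03902604097843043
```

View pics/t3.png

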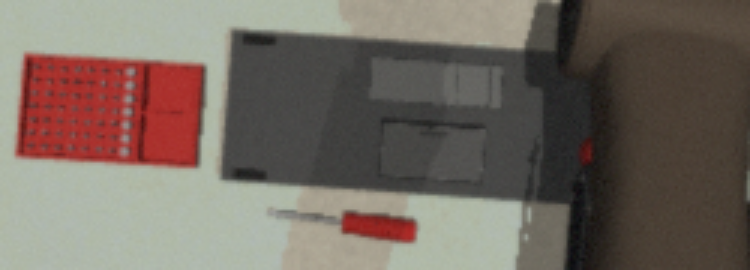

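The top depth shows the door rising at about 0.35 rad, and the bit case and driver look unmoved. The arm hides the puck and magnetiser from above. The "catch" height of 0.6 m is probably arm pixels sharing the same x,y. I'll compare the red blobs in the side view, then hand in.

```bash
python3 - <<'E'
from h import *
def blobs(b):
    b=b.astype(int);m=((b[...,2]>110)&(b[...,1]<60)&(b[...,0]<60)).astype(np.uint8)
    n,_,st,c=cv2.connectedComponentsWithStats(m);return [(st[i,4],*c[i].round(1)) for i in range(1,n) if st[i,4]>40]
now=snapshot("side")["pixels"][...,::-1]
print(blobs(cv2.imread("pics/side0.png")));print(blobs(now));print(get_obs()["force"]);close_job()
E
```

```text
[(np.int32(613), np.float64(225.2), np.float64(148.8)), (np.int32(162), np.float64(174.8), np.float64(211.9)), (np.int32(208), np.float64(202.0), np.float64(269.3)), (np.int32(510), np.float64(232.9), np.float64(321.6))]
[(np.int32(149), np.float64(201.4), np.float64(269.4)), (np.int32(344), np.float64(230.0), np.float64(324.6))]
[0.19646211 0.79208197 1.02871369]
the job is handed in; nothing more can be done
```

The catch is pressed fully in, the battery door stands ajar, and the job is handed in with the arm clear of everything.

- **Finding the catch:** I found it by its seams, about 41 mm toward −y from the recess centre, and pressed there with the shut fingertips.
- **Pressing:** It gave at about 2–3 N and stopped hard at z = 33.2 mm, about 5 mm in. The highest force reading was about 15 N.
- **Door:** The depth picture afterwards showed the door sloping at about 0.35 rad.
- **Bystanders:** The bit case and screwdriver looked unmoved from above after the press. The before-and-after side-view comparison was less complete:
  - The puck's blob stayed within 1 pixel.
  - The magnetiser's blob moved about 3–4 pixels and was a third smaller. I put that down to shadow or the arm covering part of it. The gripper was never commanded near it, but I did not confirm its position separately.
  - The bit case and screwdriver were not detected in the last side view, probably because the arm hid or shaded them.
- **Failed check:** A depth check of the catch's height gave 0.6 m, probably arm pixels mixed in. The catch's travel therefore rests on the fingertip height and the force stop.

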